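# Tip the finished collars into the catch bin

### The job

Two tilt trays stand on the deburring bench. Take the one that holds the two round collars by the bar handle on its free edge and lift it until both collars have slid out into the red bin beyond its hinge, without touching the collars; then lower the tray gently back down onto its stand, without letting it drop, and let go. Leave the tray with the square blocks down.

Things in the scene. Friction and masses are not known exactly. Their poses are not given: they have to be found in the camera images.
- collar_station: the fixed tipping station with the round collars: green stand (132 mm wide, 90 mm high), tilt tray and red bin in one line. Origin on the bench top straight below the hinge axis, mid-width; x points from the handle over tray and hinge to the bin, y along the hinge axis, z up. Hinge axis at z = 95 mm. Bin 170 x 170 mm, 75 mm high, 4 mm walls, from x = -10 to 160 mm.
- collar_tray (a joint): tilt of the collars' tray, rad: 0 level on its stand, growing as the handle is lifted, stop at 1.2. Sheet-metal tray 165 mm long, 138 mm wide, rim 34 mm high, open at its hinged end so that parts slide out there. 0.45 kg; it falls back when let go. The collars slide out between 0.3 and 0.6.
- collar_tray_handle (a point): middle of the bar handle of the collars' tray: round bar, 12 mm thick, 100 mm long, parallel to the hinge axis, 54 mm clear of the tray's end wall, on two 8 mm rods 45 mm either side of its middle. With the tray down: x = -215, y = 0, z = 115 mm of the station (215 mm from the hinge axis, 20 mm above it); it swings with the tray and may turn between the fingers.
- collar_a_mid (a point): centre (half-way up) of one of the two loose steel collars: flat rings, 40 mm outside, 20 mm bore, 16 mm thick, 0.11 kg, lying side by side in the tray
- collar_b_mid (a point): centre (half-way up) of the other collar, the same
- block_tray (a joint): tilt of the other tray (0 down, growing as lifted, rad), on a second station of the same make, which holds two square steel blocks 36 x 36 x 16 mm; it must stay down
Things that resemble listed ones, but are neither listed nor needed, are in the scene too. Leave any pink look-alike of the part that bears collar_b_mid alone.

How it is judged (in metres and radians):
On the way:
1. both collars have slid out into the red bin while the tray is still raised (value of joint collar_tray above 0.2 rad and x of collar_a_mid in the frame of collar_station between -0.008 and 0.158 m and y of collar_a_mid in the frame of collar_station between -0.083 and 0.083 m and z of each of collar_a_mid, collar_b_mid in the frame of collar_station below 0.07 m and x of collar_b_mid in the frame of collar_station between -0.008 and 0.158 m and y of collar_b_mid in the frame of collar_station between -0.083 and 0.083 m), for 0.1 s.
At the end, for the whole second after the job is handed in: The collars' tray is down on its stand again (within 0.06 rad, about 13 mm at the handle), both collars lie at rest inside the red bin beyond its hinge, and the tray with the blocks is down (within 0.06 rad) (value of joint each of collar_tray, block_tray below 0.06 rad and x of collar_a_mid in the frame of collar_station between -0.008 and 0.158 m and y of collar_a_mid in the frame of collar_station between -0.083 and 0.083 m and z of each of collar_a_mid, collar_b_mid in the frame of collar_station below 0.07 m and x of collar_b_mid in the frame of collar_station between -0.008 and 0.158 m and y of collar_b_mid in the frame of collar_station between -0.083 and 0.083 m and linear speed of each of collar_a, collar_b below 0.05 m/s); the robot touches nothing.
It fails at once if the tray is dropped or slammed: it comes down faster than 2.2 rad/s (0.47 m/s at the handle) (velocity of joint collar_tray below -2.2 rad/s).
It fails at once if the tray with the blocks is lifted by more than 0.1 rad (value of joint block_tray above 0.1 rad).
It fails at once if a collar is touched by the gripper (contact force between the fingers and collar_a above 1 N).
It fails at once if a collar is touched by the gripper (contact force between the fingers and collar_b above 1 N).
It also fails if it takes over 42 s, if anything falls off the work surface, if the arm or the gripper's body presses on something with over 40 N, if the wrist force passes 120 N, or if a joint passes its speed limit or range.

### The arm

A 6-joint arm with a two-finger parallel gripper is mounted at the origin on the work surface. World frame = base frame: x ahead of the robot, y to its left, z up, the work surface at z = 0. Lengths are in m, angles in degrees, forces in N, time in s.
With the tool pointing down it reaches from about 0.325 to 0.925 m from the base axis. Payload 3.1 kg.
Tool frame: the origin (TCP) lies at the very end of the fingers, on their centre line; the grasp point (between the pads) lies 19 mm behind it; z points along the fingers, y is the direction in which the jaws open and shut (so a half turn about z gives the same grasp; the last joint's range is limited). The gripper opens to 85 mm and grips with 20 to 120 N. Pads are 22 mm wide; open, the fingers measure 114 mm over their backs; the gripper's body (76 mm by 85 mm) begins 54 mm behind the grasp point. The pads swing forward as they close: fully open they stand 13 mm farther back than shut.
Start: joints at [58.086, 12.427, 92.441, -0, 75.132, -6.429], TCP at [0.269, 0.564, 0.231] pointing down, gripper open.
Joint ranges: [-157.48, 157.48], [-44.54, 120.13], [17.64, 146.25], [-64.5, 244.5], [7.68, 150.69], [-147.95, 147.95]. Speed limits (degrees/s): [159.86, 159.86, 180, 180, 180, 180].

### API

Orientations are given as [roll, pitch, yaw] about the fixed x, y, z axes, in that order (R = Rz(yaw) Ry(pitch) Rx(roll)).
In Python, from bench import status, cams, ticket gives the robot as it stands.
- The arm moves only by the tool move_arm, never from a script. Its arguments are lists of equal length, an entry for each row: "offset": the shift along the tool's x, y, z in mm, a list of three; "dr": the turn, a rotation vector about the tool's x, y, z in degrees, a list of three. A call has 1 to 10 rows; each row is the pose to reach, as a shift and turn from the pose commanded when the call began, along the tool's axes at that moment; what a row does not reach only later rows make up. A row lasts 1/12 s, in which the tool goes at most 41.7 mm and 7.16 degrees, less where a joint would pass 70% of its speed; a pose out of reach is approached as far as the arm can. A call with a gripper value outside its range is refused whole. "gripper" is the finger opening in mm, from 0 to 85.4, set as the call begins (left out, the last holds). The fingers move at their own pace and stop on an object; "squeeze" is the grip in N (left out, the last holds). Time passes only in rows, so rows that repeat a pose let the fingers close. It gives the time, the measured TCP pose, the force and the opening at its end, in the units of the state.
- status.state(): the state, without advancing time (a new reading comes with each control period).
- cams.capture(name): name is "side" or "top" or "wrist"; returns the picture (480x640x3 uint8, red, green, blue); there is no depth.
- cams.camera_info(name): a dict with "camera_matrix" (3x3 intrinsics, pixels), "rvec" (rotation vector, rad) and "tvec" (3), from world to camera coordinates, as OpenCV has them. Camera axes: x right, y down, z forward; pixel columns grow to the right and rows downward; lengths in m; the calibration is good to about 2 mm. The wrist camera is an equidistant fisheye: a pixel r from the principal point sees the ray r / f radians off the axis. A picture is of the moment at which its call begins: read the wrist's pose just before it. camera_info takes no time and is no camera call; for the wrist camera it gives the pose at the moment of the call.
- ticket.close_job(): hands the job in, once; it reports no verdict.
Trained networks look in the newest picture that a camera, given by its name, has taken for a name from the list of things; names that differ only in an ending like _2 or _b are one class to them, and where a whole thing is asked for, a point or a joint stands for the part that bears it (a point fixed in the world has none). Each returns a list of dicts, best first, with "p" (0 to 1); they miss things now and then, are a little off and sometimes report something else, mostly with a low value. They report only what shows in the picture. A call takes as long as a camera call. They do not tell look-alikes from the thing itself.
- cams.look_for(label, camera): "box" ([centre column, centre row, width, height] as shares, 0 to 1, of the picture: columns of its width, rows of its height, round what is visible of it).
- cams.place_of(label, camera): "at" ([column, row] as shares, 0 to 1, of the picture: columns of its width, rows of its height: a listed point, or the origin of a listed thing).
The state is a dict: "clock": time; "joint_positions": joint angles; "dq": joint speeds; "effort": joint torques, N m; "tool_pos": TCP position; "orientation": TCP orientation; "wrist_force": force on the tool from outside, world axes, zero at the start; "torque": the same for the moment, N m; "finger_gap": finger opening in m.
Only numpy, scipy, OpenCV 4.12 (cv2) and the standard library are available. Lean on these libraries where they do the work, as an engineer would, in place of code of your own. Each camera call takes 0.05 s, during which the arm holds its last target. There are 200 camera calls.

## Working session

There is one attempt and no reset: what is moved stays moved. The work goes in short steps, Python scripts to look and compute and a tool call to move; the robot and the scene stay as the last step left them, time stands still between calls to the robot, and variables do not carry over. Pictures are saved under pics/ and viewed, about 8 in all and at most 12, crops included, and the job is handed in when it is done.

Besides the shell and the picture viewer there is one more tool, called after "Request:" as name(argument=value, ...) on one line, values as JSON. move_arm: Moves the arm, as the interface text tells. Its arguments: {"type":"object","properties":{"offset":{"type":"array","items":{"type":"array","items":{"type":"number"}}},"dr":{"type":"array","items":{"type":"array","items":{"type":"number"}}},"gripper":{"type":"number"},"squeeze":{"type":"number"}},"required":["offset","dr"]}

```bash
mkdir -p pics
python3 - <<'E'
from bench import status, cams
import cv2,numpy as np
print(status.state())
for n in ["side","top"]:
    im=cams.capture(n); cv2.imwrite(f"pics/{n}0.png",im[:,:,::-1])
    for l in ["collar_tray_handle","collar_a_mid"]:
        print(n,l,[(round(d['p'],2),np.round(np.array(d['at'])*[640,480],1).tolist()) for d in cams.place_of(l,n)])
    print(n,[(round(d['p'],2),np.round(np.array(d['at'])*[640,480],1).tolist()) for d in cams.place_of("collar_station",n)])
    print(cams.camera_info(n))
E
```

```text
{'clock': 0.0, 'joint_positions': array([ 5.80849083e+01,  1.24773408e+01,  9.25300616e+01, -1.05284303e-03,
        7.51337827e+01, -6.42811684e+00]), 'dq': array([-0.05028469,  0.10206201,  0.04160854, -0.05645352,  0.12192069,
        0.10660136]), 'effort': array([ 1.25620576e-03, -3.96829391e+01, -3.03863668e+01,  8.44809961e-06,
        9.40382830e-03, -1.36463990e-05]), 'tool_pos': array([0.26847567, 0.5634706 , 0.22994756]), 'orientation': array([-1.79859589e+02, -1.47960434e-02,  1.54513278e+02]), 'wrist_force': array([ 0.78750199, -0.08218986, -0.34173927]), 'torque': array([-0.01215178,  0.04645054, -0.0181399 ]), 'finger_gap': 0.08501786277283399}
side collar_tray_handle [(0.82, [321.6, 330.8])]
side collar_a_mid [(0.5, [253.7, 330.5])]
side [(0.56, [221.8, 337.1])]
{'camera_matrix': array([[606.9159041 ,   0.        , 309.86138551],
       [  0.        , 606.9159041 , 244.9379229 ],
       [  0.        ,   0.        ,   1.        ]]), 'rvec': array([ 0.58116236, -2.74352615,  1.04803533]), 'tvec': array([0.49622066, 0.25579473, 1.21583896])}
top collar_tray_handle [(0.89, [207.5, 298.7])]
top collar_a_mid [(0.78, [184.5, 232.9])]
top [(0.7, [215.2, 191.1])]
{'camera_matrix': array([[448.80292789,   0.        , 318.24754953],
       [  0.        , 448.80292789, 243.46799709],
       [  0.        ,   0.        ,   1.        ]]), 'rvec': array([ 2.17419672, -2.17609031,  0.02075358]), 'tvec': array([-0.01442099,  0.54765582,  0.86243373])}
```

```bash
ls; python3 -c "
import cv2;print(cv2.imread('pics/top0.png').shape)"
```

```text
pics
(480, 640, 3)
```

View pics/top0.png

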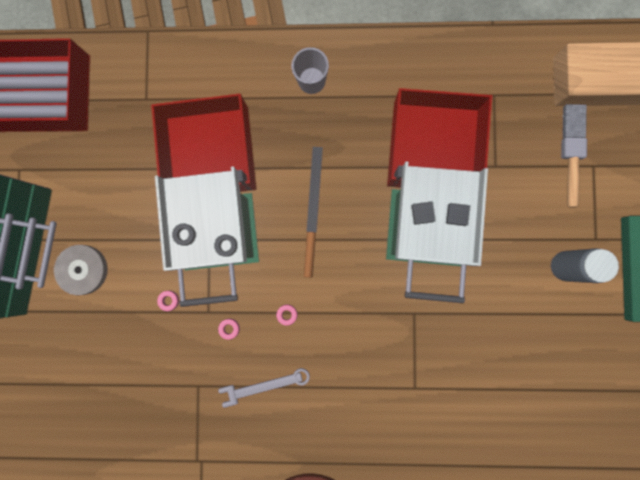

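View pics/side0.png

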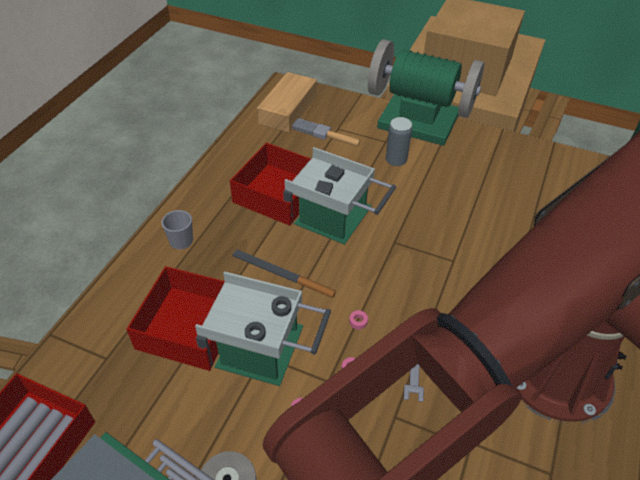

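The top view shows three candidates for the handle:
- (207,299), on the tray with the two round collars at (184,234) and (226,245).
- (435,297), on the tray with the square blocks.
- The grey bars on the green box at (30,250).

I choose (207,299) because its tray holds the rings. The pink rings at (167,301), (228,329) and (286,315) are decoys.

```bash
cat > h.py <<'E'
import numpy as np,cv2
from bench import status,cams
from scipy.spatial.transform import Rotation as R
def cam(n):
    i=cams.camera_info(n); return i['camera_matrix'],R.from_rotvec(np.ravel(i['rvec'])).as_matrix(),np.ravel(i['tvec'])
def onplane(n,px,z):
    K,Rm,t=cam(n); c=-Rm.T@t
    if n=='wrist':
        u=(np.array(px)-K[:2,2])/K[0,0]; th=np.linalg.norm(u); d=np.r_[u/th*np.sin(th),np.cos(th)]
    else: d=np.linalg.inv(K)@np.r_[px,1]
    d=Rm.T@d; return c+d*(z-c[2])/d[2]
def proj(n,P):
    K,Rm,t=cam(n); q=K@(Rm@np.array(P)+t); return q[:2]/q[2]
def tri(pt,ps):
    A=[];b=[]
    for n,p in (('top',pt),('side',ps)):
        K,Rm,t=cam(n);P=K@np.c_[Rm,t]
        for k in(0,1):
            r=p[k]*P[2]-P[k];A.append(r[:3]);b.append(-r[3])
    return np.linalg.lstsq(np.array(A),np.array(b),rcond=None)[0]
E
python3 - <<'E'
from h import *
print('tri',tri((207.5,298.7),(321.6,330.8)))
h=onplane('top',(207.5,298.7),.115); a=onplane('top',(180,301),.115);b=onplane('top',(237,297.5),.115)
o=onplane('top',(215.2,191.1),0); print(h,a,b,o)
d=(b-a)[:2]; print('bar len',np.linalg.norm(d),'bar dir',np.degrees(np.arctan2(d[1],d[0])), 'to origin',np.degrees(np.arctan2(*(o-h)[1::-1])),np.linalg.norm((o-h)[:2]))
s=status.state(); print(R.from_euler('xyz',s['orientation'],degrees=True).as_matrix().round(3))
im=cv2.imread('pics/top0.png')[150:350,130:330]; cv2.imwrite('pics/crop1.png',cv2.resize(im,(600,600),interpolation=cv2.INTER_CUBIC))
E
```

```text
tri [0.44384455 0.17247154 0.1160864 ]
[0.44640865 0.17375931 0.115     ] [0.44230431 0.22199499 0.115     ] [0.44860997 0.12220414 0.115     ] [0.65476281 0.19384443 0.        ]
bar len 0.09998986843564366 bar dir -86.38435664588845 to origin 5.506236995762238 0.2093200187148721
[[-0.903  0.43  -0.   ]
 [ 0.43   0.903 -0.   ]
 [ 0.    -0.    -1.   ]]
```

View pics/crop1.png

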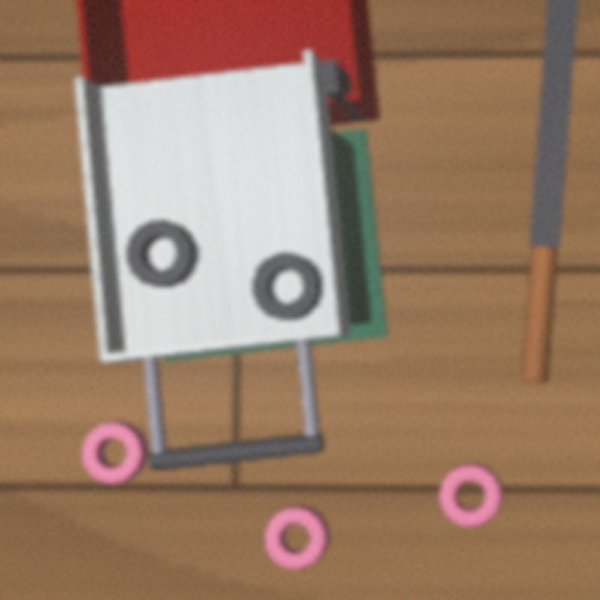

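The crop confirms two dark round rings in the tray, with its bar running from (153,461) to (321,442) in the crop. That gives a station yaw of about 6°. Next I move above the handle.

Request:
move_arm(offset=[[-328,-276,0],[-328,-276,0],[-328,-276,0],[-328,-276,0],[-328,-276,0],[-328,-276,0],[-328,-276,0],[-328,-276,0],[-328,-276,0],[-328,-276,0]], dr=[[0,0,58.5],[0,0,58.5],[0,0,58.5],[0,0,58.5],[0,0,58.5],[0,0,58.5],[0,0,58.5],[0,0,58.5],[0,0,58.5],[0,0,58.5]], gripper=50, squeeze=70)

```text
clock: 1.23
tool_pos: [0.4418, 0.183, 0.2317]
orientation: [179.9, -0.0, 96.0]
wrist_force: [-0.3, 0.7, 0.3]
finger_gap: 0.0498
```

Run:
```python
from h import *
s=status.state(); print(s['clock'],s['tool_pos'],s['orientation'],s['finger_gap'],s['joint_positions'].round(1))
im=cams.capture('wrist'); cv2.imwrite('pics/w1.png',im[:,:,::-1])
print(cams.camera_info('wrist'))
for l in ["collar_tray_handle","collar_a_mid"]:
  for d in cams.place_of(l,'wrist'):
    px=np.array(d['at'])*[640,480]; print(l,d['p'],px,onplane('wrist',px,.115 if 'h' in l else .105))
```

```text
1.2333 [0.44175419 0.18300852 0.23171741] [ 1.79933445e+02 -1.21799247e-02  9.59753304e+01] 0.04979528003741624 [ 14.1  -6.  111.7   0.   74.2   8.1]
{'camera_matrix': array([[371.64829954,   0.        , 315.33240634],
       [  0.        , 371.64829954, 248.24479244],
       [  0.        ,   0.        ,   1.        ]]), 'rvec': array([-2.83225384, -0.1388038 , -0.02753132]), 'tvec': array([-0.46223354,  0.08527999,  0.41852809])}
collar_tray_handle 0.79 [316.416 256.512] [0.44685861 0.16797679 0.115     ]
collar_a_mid 0.7 [473.408 207.6  ] [0.56493037 0.21948558 0.105     ]
```

View pics/w1.png

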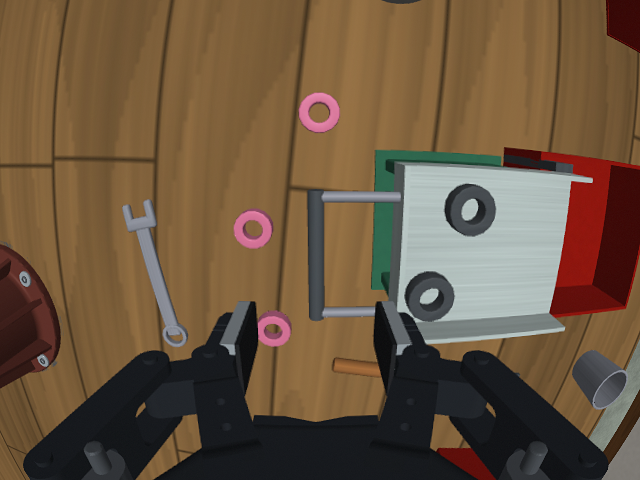

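The wrist view shows the bar from (316,192) to (317,318), straight across the jaws, so the yaw is right. The round collars are at (470,209) and (429,296). Next I check the settled pose and then descend.

Run:
```python
from h import *
cams.capture('wrist');s=status.state(); print(s['tool_pos'],s['orientation'])
for d in cams.place_of("collar_tray_handle",'wrist'):
    px=np.array(d['at'])*[640,480]; p=onplane('wrist',px,.115)
    M=R.from_euler('xyz',s['orientation'],degrees=True).as_matrix()
    print(d['p'],px,p,(M.T@(p-[0,0,.019]-s['tool_pos'])*1000).round(1))
```

```text
[0.44172792 0.18393632 0.23151487] [ 1.79988625e+02 -3.91643070e-02  9.58213696e+01]
0.78 [315.392 255.6  ] [0.44330078 0.17424308 0.115     ] [ -9.9   0.6 135.5]
```

Request:
move_arm(offset=[[-5,2,25],[-10,2,50],[-10,2,75],[-10,2,95],[-10,2,110],[-10,2,122],[-10,2,130],[-10,2,136],[-10,2,136],[-10,2,136]], dr=[[0,0,0],[0,0,0],[0,0,0],[0,0,0],[0,0,0],[0,0,0],[0,0,0],[0,0,0],[0,0,0],[0,0,0]])

```text
clock: 2.32
tool_pos: [0.4443, 0.1759, 0.0955]
orientation: [180.0, -0.0, 96.1]
wrist_force: [0.5, -0.4, -0.4]
finger_gap: 0.0498
```

Run:
```python
from h import *
im=cams.capture('wrist'); cv2.imwrite('pics/w2.png',im[:,:,::-1])
```

```text
(no output)
```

View pics/w2.png

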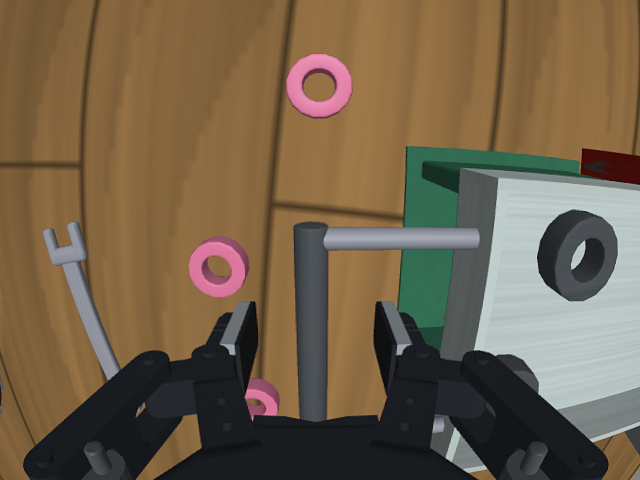

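The bar, at column 312, sits between the fingers, midway between the pads at columns 245 and 390. Closing now.

Request:
move_arm(offset=[[0,0,0],[0,0,0],[0,0,0],[0,0,0],[0,0,0],[0,0,0],[0,0,0],[0,0,0],[0,0,0],[0,0,0]], dr=[[0,0,0],[0,0,0],[0,0,0],[0,0,0],[0,0,0],[0,0,0],[0,0,0],[0,0,0],[0,0,0],[0,0,0]], gripper=0, squeeze=70)

```text
clock: 3.2
tool_pos: [0.443, 0.175, 0.096]
orientation: [-179.8, 0.0, 96.0]
wrist_force: [-5.3, -0.6, 6.2]
finger_gap: 0.0098
```

Request:
move_arm(offset=[[0,1,-7.5],[0,2,-15],[0,3.5,-22.5],[0,5,-30],[0,7,-37],[0,9,-44.5],[0,11.5,-51.5],[0,14,-58.5],[0,17,-65.5],[0,20,-72.5]], dr=[[0,0,0],[0,0,0],[0,0,0],[0,0,0],[0,0,0],[0,0,0],[0,0,0],[0,0,0],[0,0,0],[0,0,0]])

```text
clock: 4.03
tool_pos: [0.4615, 0.177, 0.1677]
orientation: [-179.6, 0.0, 96.0]
wrist_force: [-7.7, 1.8, -3.5]
finger_gap: 0.0094
```

Request:
move_arm(offset=[[0,3.4,-6.8],[0,7,-13.4],[0,10.8,-20],[0,14.8,-26.3],[0,19.1,-32.5],[0,23.6,-38.6],[0,28.3,-44.5],[0,33.2,-50.3],[0,38.3,-56],[0,43.6,-61.3]], dr=[[0,0,0],[0,0,0],[0,0,0],[0,0,0],[0,0,0],[0,0,0],[0,0,0],[0,0,0],[0,0,0],[0,0,0]])

```text
clock: 4.87
tool_pos: [0.5041, 0.1819, 0.2315]
orientation: [-179.5, -0.0, 96.0]
wrist_force: [-14.9, -0.5, 8.3]
finger_gap: 0.0096
```

Request:
move_arm(offset=[[0,0,0],[0,0,0],[0,0,0],[0,0,0],[0,0,0],[0,0,0]], dr=[[0,0,0],[0,0,0],[0,0,0],[0,0,0],[0,0,0],[0,0,0]])

```text
clock: 5.37
tool_pos: [0.5047, 0.1819, 0.232]
orientation: [-179.6, -0.0, 96.0]
wrist_force: [-13.9, -1.0, 9.3]
finger_gap: 0.01
```

Run:
```python
from h import *
a=cams.capture('top'); print([(d['p'],np.array(d['at'])*[640,480]) for d in cams.place_of('collar_a_mid','top')])
b=cams.capture('side'); print([(d['p'],np.array(d['at'])*[640,480]) for d in cams.place_of('collar_a_mid','side')])
im=np.hstack([a[60:360,100:400],b[200:400,100:400].repeat(1,0) if 0 else b[150:450,100:400]]); cv2.imwrite('pics/m1.png',im[:,:,::-1])
```

```text
[(0.69, array([195.2  , 134.688]))]
[(0.68, array([167.104, 327.888]))]
```

View pics/m1.png

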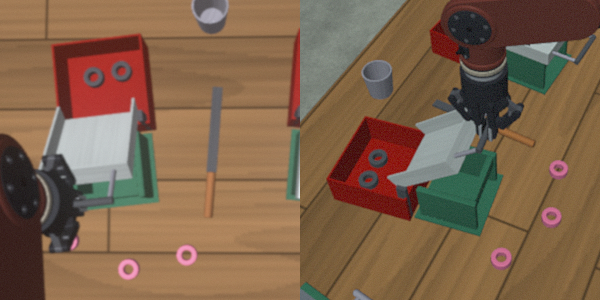

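Both collars lie in the red bin, at crop pixels (93,76) and (121,71) in the top view, with the tray still raised. I now retrace the arc down.

Request:
move_arm(offset=[[0,-5.3,5.3],[0,-10.4,11],[0,-15.3,16.8],[0,-20,22.7],[0,-24.5,28.8],[0,-28.8,35],[0,-32.8,41.3],[0,-36.6,47.9],[0,-40.2,54.5],[0,-43.6,61.3]], dr=[[0,0,0],[0,0,0],[0,0,0],[0,0,0],[0,0,0],[0,0,0],[0,0,0],[0,0,0],[0,0,0],[0,0,0]])

```text
clock: 6.4
tool_pos: [0.4623, 0.1772, 0.1694]
orientation: [-179.8, 0.0, 96.0]
wrist_force: [-10.8, 0.4, 4.9]
finger_gap: 0.0094
```

Request:
move_arm(offset=[[0,-3,7],[0,-6,14],[0,-8.5,21],[0,-11,28],[0,-13,35.5],[0,-15,42.5],[0,-16.5,50],[0,-18,57.5],[0,-19,64],[0,-19.5,68]], dr=[[0,0,0],[0,0,0],[0,0,0],[0,0,0],[0,0,0],[0,0,0],[0,0,0],[0,0,0],[0,0,0],[0,0,0]])

```text
clock: 7.23
tool_pos: [0.4434, 0.175, 0.0997]
orientation: [-179.8, 0.0, 96.0]
wrist_force: [-7.5, -0.4, 0.9]
finger_gap: 0.0091
```

Request:
move_arm(offset=[[0,0,1],[0,-0.3,2],[0,-0.5,3],[0,-0.5,4],[0,-0.5,4.5],[0,-0.5,4.5],[0,-0.5,4.5]], dr=[[0,0,0],[0,0,0],[0,0,0],[0,0,0],[0,0,0],[0,0,0],[0,0,0]])

```text
clock: 7.82
tool_pos: [0.4431, 0.175, 0.0964]
orientation: [-179.8, 0.0, 96.0]
wrist_force: [-9.4, 0.4, 4.3]
finger_gap: 0.0093
```

Request:
move_arm(offset=[[0,0,0],[0,0,0],[0,0,0],[0,0,0],[0,0,0],[0,0,0],[0,0,0],[0,0,0]], dr=[[0,0,0],[0,0,0],[0,0,0],[0,0,0],[0,0,0],[0,0,0],[0,0,0],[0,0,0]], gripper=46)

```text
clock: 8.48
tool_pos: [0.4444, 0.1751, 0.0953]
orientation: [180.0, 0.0, 96.0]
wrist_force: [0.5, 0.1, -0.5]
finger_gap: 0.0459
```

Request:
move_arm(offset=[[0,0,-8],[0,0,-20],[0,0,-40],[0,0,-65],[0,0,-90],[0,0,-115],[0,0,-140],[0,-20,-150],[0,-40,-150],[0,-40,-150]], dr=[[0,0,0],[0,0,0],[0,0,0],[0,0,0],[0,0,0],[0,0,0],[0,0,0],[0,0,0],[0,0,0],[0,0,0]])

```text
clock: 9.32
tool_pos: [0.4027, 0.171, 0.2467]
orientation: [180.0, -0.0, 96.1]
wrist_force: [0.7, -0.5, -0.8]
finger_gap: 0.046
```

Run:
```python
from h import *
a=cams.capture('top'); b=cams.capture('side')
for n in('top','side'):
    print([(d['p'],np.array(d['at'])*[640,480]) for d in cams.place_of('collar_tray_handle',n)])
s=status.state();print(s['clock'],s['wrist_force'],s['tool_pos'])
cv2.imwrite('pics/m2.png',np.hstack([a[60:360,100:500],b[120:420,100:500]])[:,:,::-1])
```

```text
[(0.62, array([209.216, 298.08 ]))]
[(0.87, array([318.976, 330.816]))]
9.5167 [ 0.30655417  0.06600559 -0.90555952] [0.40495425 0.17092421 0.24519915]
```

View pics/m2.png

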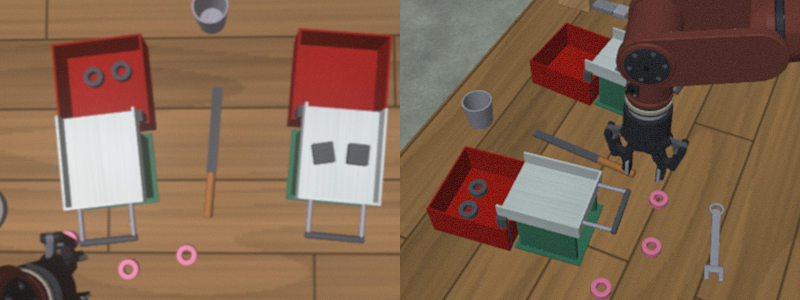

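The collar tray is down with its handle at the original pixels. Both collars are in the bin at crop (93,76) and (121,71), unmoved. The block tray is down and untouched, and the gripper is clear.

```bash
python3 -c "
from bench import ticket;print(ticket.close_job())"
```

```text
the job is handed in; nothing more can be done
None
```

I took the tray with the round collars by its bar handle and lifted it to a commanded tilt of about 0.70 rad. Both collars slid into the red bin. I then lowered the tray along the same arc at about 0.4 rad/s, let go, backed off and handed the job in at about 9.5 s.

- **While raised:** with the tray still up, the top and side pictures both showed the two collars in the bin.
- **After release:**
  - The tray is down, with its handle within about 3 pixels of where it started, and the collars have not moved since the raised check.
  - The block tray is down and was not touched.
  - The gripper is clear, with wrist force near zero.
- **Disagreements:** the finger opening read 9–10 mm on the 12 mm bar, but the grip held throughout. The hand-in reported no verdict.

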